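# Draw the stop bar from its lockable holder and lay it on its rest

### The job

Draw the square bar out of the dark steel holder, where only its end can be gripped, and lay it level and about centred in both saddles of the wooden rest, where only its middle can be. The holder's knob may or may not be locked and looks the same either way: try drawing the bar before touching the knob, and if it stops after a little play, leave it there, turn the knob a quarter turn clockwise and draw again. Do not disturb the loose tin, pliers and polishing block.

Things in the scene. Friction and masses are not known exactly. Their poses are not given: they have to be found in the camera images.
- holder: Dark steel tunnel block fixed to the bench: x +-62.5, y -30 to +44, z 0 to 46 mm, feet 12 mm high out to y = -56 and +70. Origin at bench level under the tunnel's middle. The tunnel runs along x, 26 mm wide, floor at 8 mm, roof at 32 mm, mouth at x = -62.5; the bar is drawn along -x (to the robot's right). A closed back lies 5 mm past the bar's tail. The lock knob stands on the roof.
- knob_top (a point): Centre of the top of the lock knob, 82 mm above the bench, at x = +5, y = +20 mm in the holder: round, fluted, black, 44 mm across, 32 mm tall, upright axis. Its turn cannot be seen; this point does not turn with it. 1.5 rad clockwise seen from above releases it from any locked position. It turns stiffly (0.5 N m), stays where left and has a stop beyond.
- mouth (a point): Centre of the tunnel's mouth, 19 mm above the bench; its x axis points into the tunnel. A bench vice stands fixed nearer the robot than the space before the mouth, about x 0.25 to 0.43, y -0.09 to 0.05 m in the world: keep clear of it.
- bar: Aluminium bar 150 x 24 x 22 mm (x, y, z), 0.2 kg. Origin: underside centre. At start origin at x = -27.5, z = 8 mm in the holder, axes as the holder's, its -x end 40 mm out of the mouth. A 6 mm deep notch in its +y side, x = +17 to +49 mm, takes the lock pin. Locked, it stops after 8 to 28 mm (if barely locked, a firm pull may free it, no harm); free, it slides easily and is out after 110 mm.
- rest: Wooden rest fixed to the bench; the bar lies along its x, either way round. Plate 156 x 54 x 6 mm; two U saddles from 38 to 72 mm either side of the middle, floors 14 mm above the bench, 30 mm wide inside, walls 35 mm high with flared tops; the 76 mm between them is open down to the plate. Origin at bench level under its centre.
- tin: Bystander: loose round tin, 65 mm across, 28 mm high; origin at the centre of its underside.
- pliers: Bystander: loose pliers lying flat, 53 x 153 x 14 mm (x, y, z); origin at the centre of the underside.
- polish_bar: Bystander: loose block of polishing compound, 35 x 86 x 27 mm (x, y, z); origin at the centre of its underside.
Not all that is in view belongs to the job. There is more than one size of the holder; the job needs the middle-sized.

How it is judged:
By the outcome, as a careful person would: the job done as asked, in the order asked, and still so for the second after the job is handed in, with the robot touching nothing.
It also fails if it takes over 67 s, if anything falls off the work surface, if the arm or the gripper's body presses on something with over 40 N, if the wrist force passes 120 N, or if a joint passes its speed limit or range.

### The arm

A 6-joint arm with a two-finger parallel gripper is mounted at the origin on a cart in front of the work surface, level with it; the furniture and walls round the work are solid. World frame = base frame: x ahead of the robot, y to its left, z up, the work surface at z = 0. Lengths are in m, angles in rad, forces in N, time in s.
With the tool pointing down it reaches from about 0.275 to 0.875 m from the base axis. Payload 12.5 kg.
Tool frame: the origin (TCP) lies on the centre line of the jaws, within the pads' length; the fingertips stand r.finger_overhang ahead of it and the grasp point (between the pads) lies 3 mm ahead of it (r.finger_overhang is the distance from the TCP to the fingertips, in m); z points along the fingers, y is the line along which they close (so a half turn about z gives the same grasp; the last joint's range is limited). The gripper opens to 85 mm and grips with 20 to 120 N. Pads are 22 mm wide; open, the fingers measure 114 mm over their backs; the gripper's body (76 mm by 85 mm) begins 54 mm behind the grasp point. The pads swing forward as they close: fully open they stand 13 mm farther back than shut.
Start: joints at [1.175, 0.351, 1.652, -0, 1.139, -0.085], TCP at [0.168, 0.524, 0.253] pointing down, gripper open.
Joint ranges: [-2.75, 2.75], [-0.79, 2.1], [0.01, 2.65], [-1.57, 4.71], [0.07, 3.14], [-2.87, 2.87]. Speed limits (rad/s): [2.22, 2.22, 2.79, 3.14, 3.14, 3.14].

### API

Orientations are given as a unit quaternion [x, y, z, w].
In Python, from cell import r, optics gives the robot as it stands. The module is installed in compiled form; this text tells all that it offers. Calls block until the motion is done:
- r.move_to(position, orientation): joint-space move of the TCP to a pose.
- r.move_linear(position, rot=None, vel=0.15): straight line of the TCP; rot=None keeps the orientation; vel is the mean speed in m/s.
- r.set_joints(angles): joint-space move.
- r.set_gripper(opening, squeeze=None): opening from 0.0 (shut) to 1.0 (fully open); squeeze is the grip in N (None keeps the last); returns when the fingers have stopped.
- r.sleep(seconds).
- r.inverse_kinematics(position, orientation): joint angles nearest the present ones, or None.
- optics.get_image(name): name is "side" or "top"; returns a dict with "pixels" (480x640x3 uint8, red, green, blue), "depth" (480x640 float32, m along the optical axis (not along the pixel's ray), 0 where there is no reading), "fx", "fy", "cx", "cy" (pixels), "D" ([k1, k2, p1, p2, k3] as OpenCV has them; the pictures are not rectified), "camera_from_world" (4x4, takes a point from world to camera coordinates). Camera axes: x right, y down, z forward; pixel columns grow to the right and rows downward; lengths in m; the calibration is good to about 2 mm. A picture is of the moment at which its call begins.
A pose or a line that the arm cannot do raises r.PlanningError and nothing moves.
- r.hand_in(): hands the job in; it is judged then, once.
Readings, each from a call of its own:
- r.current_t(): time.
- r.current_q(): joint angles.
- r.current_qvel(): joint speeds.
- r.current_effort(): joint torques, N m.
- r.current_tool_pos(): TCP position.
- r.current_ee_rot(): TCP orientation.
- r.current_contact_force(): force on the tool from outside, world axes, zero at the start.
- r.current_torque(): the same for the moment, N m.
- r.current_opening(): opening from 0.0 (shut) to 1.0 (fully open).
- r.current_finger_force(): force on a finger pad.
Only numpy, scipy, OpenCV 4.12 (cv2) and the standard library are available. Lean on these libraries where they do the work, as an engineer would, in place of code of your own. Each camera call takes 0.05 s, during which the arm holds its last target. There are 200 camera calls.

## Working session

There is one attempt and no reset: what is moved stays moved. The work goes in short steps, each a Python script; the robot and the scene stay as the last script left them, time stands still between calls to the robot, and variables do not carry over. Pictures are saved under pics/ and viewed, at most 10 in all, crops included, and the job is handed in when it is done.

```bash
mkdir -p pics
python3 - <<'E'
from cell import r, optics
import numpy as np, cv2
for n in ("top","side"):
    d=optics.get_image(n)
    cv2.imwrite(f"pics/{n}0.png",d["pixels"][:,:,::-1]); np.savez(f"{n}0.npz",**d)
    print(n,d["fx"],d["fy"],d["cx"],d["cy"],d["D"]); print(np.round(np.linalg.inv(d["camera_from_world"]),3)); print((d["depth"]>0).mean())
print(r.current_t(),r.finger_overhang,r.current_ee_rot(),r.current_opening())
E
```

```text
top 467.811643750117 467.811643750117 310.3174317174467 235.10897538783703 [-0.03423078  0.          0.          0.          0.        ]
[[-0.03  -0.996  0.084  0.435]
 [-1.     0.029 -0.009  0.173]
 [ 0.006 -0.084 -0.996  1.444]
 [ 0.     0.     0.     1.   ]]
0.9958203125
side 596.2853307359255 596.2853307359255 316.85854025542767 237.4631705997778 [-0.02201701  0.          0.          0.          0.        ]
[[ 0.168 -0.682  0.712 -0.875]
 [-0.986 -0.12   0.118 -0.062]
 [ 0.005 -0.722 -0.692  1.457]
 [ 0.     0.     0.     1.   ]]
0.9958333333333333
0.1 0.022 [ 1.54772915e-01  9.87949927e-01 -5.22467657e-04 -1.18098469e-04] 0.9965785379280142
```

View pics/top0.png

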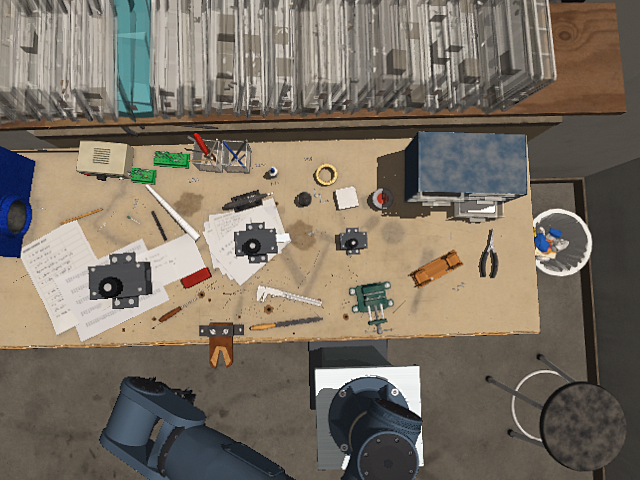

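View pics/side0.png

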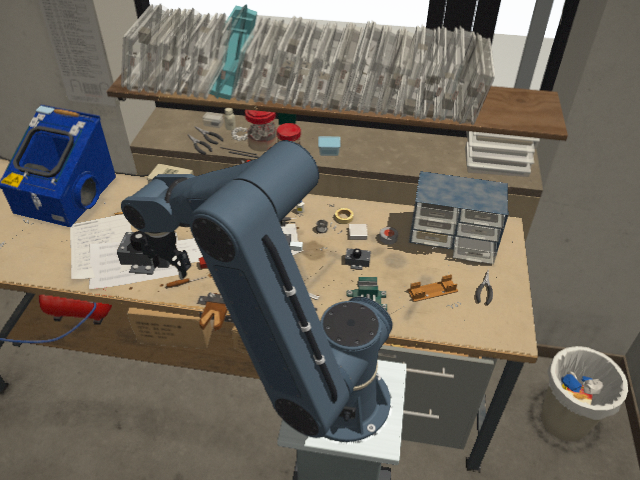

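The top view shows three dark holders: large at (120,282), middle at (257,243) and small at (352,240). At about 325 px/m, the middle one is about 42 px long, which matches 125 mm, and it has a pale bar end at (285,239) on the robot's right. The rest is at (436,268), the vice at (373,300), the pliers at (488,255) and the red polish block at (195,278). In the side view the arm hides the middle holder, so I'll swing it left and look again, enlarged.

```bash
cat > h.py <<'E'
from cell import r, optics
import numpy as np, cv2
def cam(d): return np.array([[d["fx"],0,d["cx"]],[0,d["fy"],d["cy"]],[0,0,1]]), np.array(d["D"],float)
def ray(d,uv):
    K,D=cam(d); n=cv2.undistortPoints(np.array([[uv]],float),K,D)[0,0]
    W=np.linalg.inv(d["camera_from_world"]); return W[:3,3],W[:3,:3]@np.array([n[0],n[1],1])
def onplane(d,uv,z):
    c,v=ray(d,uv); return c+v*(z-c[2])/v[2]
def bydepth(d,uv):
    c,v=ray(d,uv); return c+v*float(d["depth"][int(round(uv[1])),int(round(uv[0]))])
def tri(d1,u1,d2,u2):
    c1,v1=ray(d1,u1);c2,v2=ray(d2,u2)
    s=np.linalg.lstsq(np.stack([v1,-v2],1),c2-c1,rcond=None)[0]
    a,b=c1+v1*s[0],c2+v2*s[1]; return (a+b)/2,np.linalg.norm(a-b)
def proj(d,P):
    T=d["camera_from_world"];K,D=cam(d)
    return cv2.projectPoints(np.array(P,float).reshape(-1,3),cv2.Rodrigues(T[:3,:3])[0],T[:3,3],K,D)[0][:,0]
def snap(tag):
    out={}
    for n in ("top","side"):
        d=optics.get_image(n); np.savez(f"{n}{tag}.npz",**d); out[n]=d
    return out["top"],out["side"]
def load(tag): return [dict(np.load(f"{n}{tag}.npz")) for n in ("top","side")]
def crop(d,x0,y0,w,h,k): return cv2.resize(d["pixels"][y0:y0+h,x0:x0+w,::-1],None,fx=k,fy=k,interpolation=cv2.INTER_CUBIC)
E
python3 - <<'E'
from h import *
q=r.current_q(); q=list(q); q[0]=1.95; r.set_joints(q)
t,s=snap(1)
a=np.vstack([np.hstack([crop(t,220,210,80,60,5),crop(t,400,238,80,60,5)])])
p=onplane(t,(257,243),.04); c1=proj(s,p)[0].astype(int); print(p,c1)
b=np.hstack([crop(s,c1[0]-40,c1[1]-30,80,60,5),crop(s,393,260,80,60,5)])
print((c1-[40,30]))
cv2.imwrite("pics/c1.png",np.vstack([a,b])); print(r.current_t())
E
```

```text
[0.53485543 0.32211211 0.04      ] [272 242]
[232 212]
1.7333
```

View pics/c1.png

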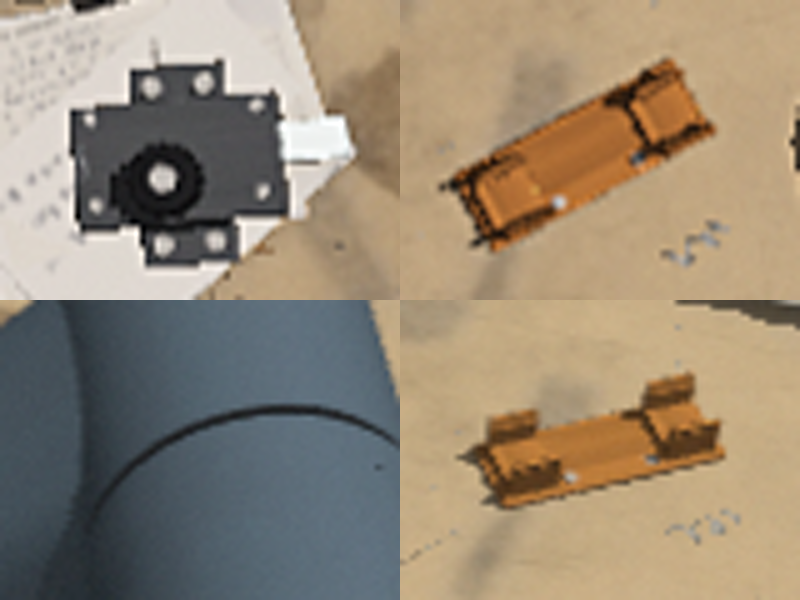

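The middle holder is confirmed: its block spans x 75–285 in the crop, about 42 px or 125 mm, and the bar end sticks out to the right. The rest is clear in both views. In the side view the arm still hides the holder, so I'll park it on the right.

Run:
```python
from h import *
r.move_to([.38,-.14,.33],r.current_ee_rot())
t,s=snap(2)
c1=np.array([272,242])
b=np.hstack([crop(t,220,210,80,60,5),crop(s,c1[0]-40,c1[1]-30,80,60,5)])
hs=cv2.cvtColor(load(1)[0]["pixels"],cv2.COLOR_RGB2HSV)
cv2.imwrite("pics/c2.png",b); print(r.current_t(),r.current_tool_pos(),r.current_ee_rot())
# orange rest, in tag 1 images
for n,d in zip("ts",load(1)):
    h=cv2.cvtColor(d["pixels"],cv2.COLOR_RGB2HSV)
    m=((h[...,0]>8)&(h[...,0]<17)&(h[...,1]>165)).astype(np.uint8); m[:, :400]=0; m[:,475:]=0; m[:230]=0; m[310:]=0
    cs,_=cv2.findContours(m,cv2.RETR_EXTERNAL,cv2.CHAIN_APPROX_NONE); c=max(cs,key=cv2.contourArea)
    print(n,cv2.minAreaRect(c),cv2.contourArea(c))
t1,s1=load(1)
print("rest plate screws top/side", )
uvt=[(400+558/5,238+202/5),(400+638/5-80,238+160/5)]
T=lambda a,b:(400+(a-400)/5-.4,238+b/5-.4); S=lambda a,b:(393+(a-400)/5-.4,260+(b-300)/5-.4)
for n,a,b in [("screw1",(558,202),(571,477)),("screw2",(638,160),(652,460)),("cornerL-near",(495,250),(508,507)),]:
    print(n,*tri(t1,T(*a),s1,S(*b)), bydepth(t1,T(*a)))
```

```text
4.9583 [ 0.38013592 -0.13967602  0.32995502] [-2.29315511e-01  9.73352025e-01 -4.67964561e-04  1.11640763e-04]
t ((436.2821044921875, 268.30963134765625), (16.93213653564453, 50.32230758666992), 61.69924545288086) 755.5
s ((432.4058837890625, 287.576416015625), (17.35443687438965, 47.616241455078125), 77.47119140625) 570.5
rest plate screws top/side
screw1 [ 0.41389562 -0.20621311  0.00857276] 0.0008483796482032175 [ 0.41374885 -0.20710076  0.00357654]
screw2 [ 0.43804204 -0.25724472  0.00772594] 0.0008478115421630424 [ 0.43797126 -0.25719437  0.00643871]
cornerL-near [ 0.38578403 -0.16759177  0.00391093] 0.0018606168315535168 [ 0.38545247 -0.16786265 -0.00122325]
```

View pics/c2.png

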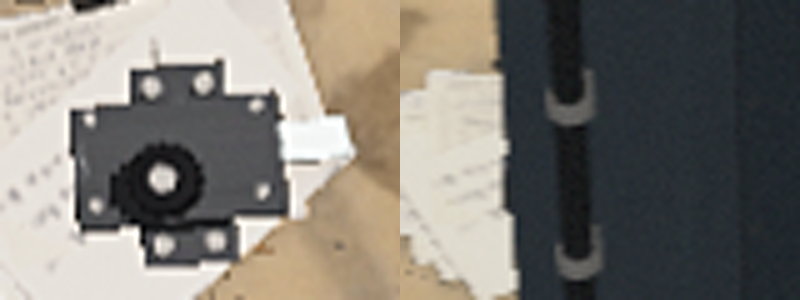

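The arm still covers the holder in the side view, so I'll swing it farther right and measure there.

Run:
```python
from h import *
q=list(r.current_q()); q[0]-=0.95; r.set_joints(q)
t,s=snap(3)
b=np.hstack([crop(t,220,210,80,60,5),crop(s,232,212,80,60,5)])
cv2.imwrite("pics/c3.png",b); print(r.current_t(),r.current_q())
```

```text
6.4417 [-1.41495198e+00 -4.25212784e-03  1.88704263e+00 -4.81191069e-04
  1.25798678e+00 -2.50018776e+00]
```

View pics/c3.png

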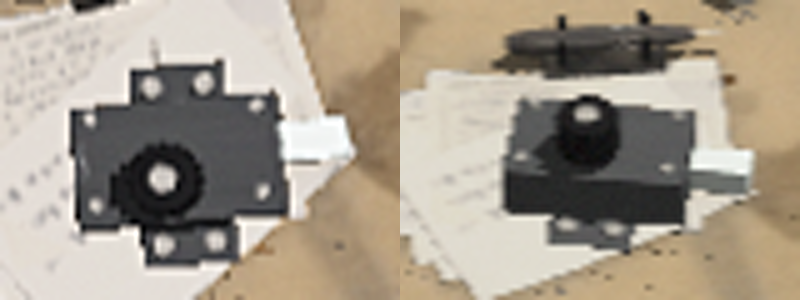

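Both views now show the holder. The knob dot is at crop (162,178) in top and (587,115) in side, the four roof screws are clear, and the bar's end faces right at about x 350 in top and 750 in side.

Run:
```python
from h import *
t,s=load(3)
T=lambda a,b:(220+a/5-.4,210+b/5-.4); S=lambda a,b:(232+(a-400)/5-.4,212+b/5-.4)
P={}
for n,a,b in [("knob",(162,178),(587,115)),("TL",(90,120),(533,104)),("TR",(257,104),(680,116)),("BL",(97,205),(520,156)),("BR",(263,190),(667,167)),
  ("f1",(165,245),(568,225)),("f2",(216,240),(613,228)),("barfar",(345,117),(749,150)),("barnear",(352,152),(752,178))]:
    p,e=tri(t,T(*a),s,S(*b)); P[n]=p; print(n,p.round(4),round(e,4),bydepth(t,T(*a)).round(4), bydepth(s,S(*b)).round(4))
c=(P["TL"]+P["TR"]+P["BL"]+P["BR"])/4
x=(P["TL"]+P["BL"]-P["TR"]-P["BR"])/2; print("roofc",c,"len",np.linalg.norm(x),"yaw",np.arctan2(x[1],x[0]))
# side lines by colour: the roof's depth mask -> minAreaRect of points at z 40..52mm
def cloud(d,x0,y0,x1,y1):
    K,D=cam(d); u,v=np.meshgrid(np.arange(x0,x1),np.arange(y0,y1)); uv=np.stack([u,v],-1).reshape(-1,1,2).astype(float)
    n=cv2.undistortPoints(uv,K,D)[:,0]; z=d["depth"][y0:y1,x0:x1].reshape(-1,1)
    pc=np.hstack([n*z,z]); W=np.linalg.inv(d["camera_from_world"]); return pc@W[:3,:3].T+W[:3,3], d["pixels"][y0:y1,x0:x1].reshape(-1,3).astype(int)
for nm,d,box in (("top",t,(220,210,300,270)),("side",s,(232,212,312,272))):
    pc,col=cloud(d,*box)
    m=(pc[:,2]>.038)&(pc[:,2]<.054)
    print(nm,"roof",m.sum(),np.median(pc[m,2]),cv2.minAreaRect(pc[m,:2].astype(np.float32)*1000))
    m=(pc[:,2]>.07)&(pc[:,2]<.095); print("knob",m.sum(),np.median(pc[m],0),cv2.minEnclosingCircle(pc[m,:2].astype(np.float32)*1000))
    m=(pc[:,2]>.02)&(pc[:,2]<.036)&(col.min(1)>110)&(pc[:,1]<.28); print("bar",m.sum(),np.median(pc[m],0),cv2.minAreaRect(pc[m,:2].astype(np.float32)*1000))
# rest
t,s=load(1)
for nm,d,box in (("top",t,(400,238,475,300)),("side",s,(393,260,470,318))):
    pc,col=cloud(d,*box)
    m=(pc[:,2]>.004); print(nm,"rest",m.sum(),cv2.minAreaRect(pc[m,:2].astype(np.float32)*1000),pc[m,2].max(), np.percentile(pc[m,2],[10,30,50,70,90]))
# coloured shapes: rest min-area rect centre as rays
print("rest planes",onplane(t,(436.28,268.31),.02),onplane(s,(432.4,287.6),.02))
```

```text
knob [0.5259 0.3321 0.0818] 0.0006 [0.5263 0.333  0.0762] [0.5244 0.3313 0.0833]
TL [0.564  0.3795 0.0487] 0.0016 [0.5641 0.3786 0.0489] [0.564  0.3803 0.0486]
TR [0.5709 0.2786 0.0475] 0.0001 [0.5714 0.279  0.0428] [0.583  0.2814 0.0357]
BL [0.513  0.3762 0.0483] 0.0015 [0.5136 0.3766 0.04  ] [0.5093 0.3758 0.052 ]
BR [0.5191 0.2764 0.049 ] 0.0006 [0.5191 0.276  0.0497] [0.5221 0.2774 0.0459]
f1 [0.4894 0.3398 0.0118] 0.0006 [0.4894 0.3395 0.0123] [0.4841 0.3386 0.0174]
f2 [0.4915 0.3088 0.0123] 0.0012 [0.4918 0.3087 0.007 ] [0.4941 0.3101 0.0094]
barfar [0.5628 0.2279 0.0312] 0.0023 [0.5656 0.2278 0.003 ] [0.5614 0.2287 0.0324]
barnear [0.5421 0.2232 0.0252] 0.0001 [0.5432 0.2238 0.0105] [ 0.5681  0.2283 -0.0011]
roofc [0.54174906 0.32765863 0.04834862] len 0.10055753415209068 yaw 1.6358072999130955
top roof 851 0.04584464712305958 ((537.8350219726562, 327.61920166015625), (74.22604370117188, 125.52571105957031), 3.2041850090026855)
knob 166 [0.52383759 0.33026334 0.08186766] ((524.63037109375, 331.9255676269531), 21.96479034423828)
bar 113 [0.54847926 0.24698377 0.03014113] ((530.
[... 244 characters left out ...]
1950602 0.33124442 0.08006578] ((523.3385009765625, 336.41082763671875), 28.54314613342285)
bar 58 [0.55167218 0.24722698 0.02951203] ((605.1435546875, 268.2961120605469), (155.06021118164062, 38.1519660949707), 21.661605834960938)
top rest 1039 ((447.17645263671875, -84.8719482421875), (515.2828979492188, 187.6493377685547), 88.24159240722656) 1.4435112544976922 [0.0044966  0.0056023  0.00759578 0.01241327 0.02866855]
side rest 1201 ((-140.05859375, -203.25167846679688), (253.7752227783203, 1475.4930419921875), 88.91962432861328) 1.4574311866354968 [0.00446832 0.00561359 0.00758294 0.01196269 0.02758947]
rest planes [ 0.44290783 -0.21981591  0.02      ] [ 0.43842207 -0.22209121  0.02      ]
```

```bash
cat >> h.py <<'E'
from scipy.spatial.transform import Rotation as R
O=np.array([.5455,.3282,0]); YAW=1.631
def hw(x,y,z,o=O,yaw=YAW):
    c,s=np.cos(yaw),np.sin(yaw); return o+np.array([c*x-s*y,s*x+c*y,z])
def down(a):  # tool y (closing line) at world angle a, z down
    y=np.array([np.cos(a),np.sin(a),0]); z=np.array([0,0,-1.]); return R.from_matrix(np.stack([np.cross(y,z),y,z],1)).as_quat()
def F(): return np.round(np.array(r.current_contact_force()),1)
E
python3 - <<'E'
from h import *
t,s=load(1)
def cloud(d,x0,y0,x1,y1):
    K,D=cam(d); u,v=np.meshgrid(np.arange(x0,x1),np.arange(y0,y1)); uv=np.stack([u,v],-1).reshape(-1,1,2).astype(float)
    n=cv2.undistortPoints(uv,K,D)[:,0]; z=d["depth"][y0:y1,x0:x1].reshape(-1,1)
    W=np.linalg.inv(d["camera_from_world"]); h=cv2.cvtColor(d["pixels"],cv2.COLOR_RGB2HSV)[y0:y1,x0:x1].reshape(-1,3)
    return (np.hstack([n*z,z])@W[:3,:3].T+W[:3,3]),h
for d,box in ((t,(400,238,475,300)),(s,(393,260,470,318))):
    pc,h=cloud(d,*box); m=(h[:,0]>8)&(h[:,0]<17)&(h[:,1]>165)&(pc[:,2]<.06)&(pc[:,2]>-.005)
    print(m.sum(),cv2.minAreaRect(pc[m,:2].astype(np.float32)*1000),pc[m,2].max())
    m2=m&(pc[:,2]>.028); print("walls",m2.sum(),cv2.minAreaRect(pc[m2,:2].astype(np.float32)*1000))
h=cv2.cvtColor(t["pixels"],cv2.COLOR_RGB2HSV)
# small holder + bar extents
pc,_=cloud(load(3)[0],325,220,385,262); m=(pc[:,2]>.02)&(pc[:,2]<.2); print("small",pc[m].min(0),pc[m].max(0))
q0=r.current_q()
for a in (YAW+np.pi/2,YAW-np.pi/2): print("bar",a,r.inverse_kinematics(hw(-84,0,32)*0+hw(-.084,0,.032),down(a)))
for da in (-.8,0,.8): print("knob",da,[None if v is None else round(v[5],2) for v in [r.inverse_kinematics(hw(.005,.02,.078),down(YAW+b+da)) for b in (np.pi/2,-np.pi/2)]])
E
```

```text
786 ((442.92724609375, -224.68115234375), (52.73493194580078, 156.98666381835938), 26.148773193359375) 0.04062565780683425
walls 88 ((441.6671142578125, -221.97024536132812), (42.227806091308594, 139.59762573242188), 26.494611740112305)
576 ((442.6069641113281, -223.93313598632812), (60.21208953857422, 158.3181915283203), 25.605438232421875) 0.04012717433364932
walls 63 ((441.0547790527344, -223.393798828125), (50.64533615112305, 141.77694702148438), 24.80864143371582)
small [ 0.50984844 -0.01037193  0.02041726] [0.55981883 0.07221323 0.06212283]
bar 3.201796326794897 [ 3.40435427e-01  7.37013517e-01  1.64187572e+00 -4.44089210e-16
  7.62703419e-01 -2.86136090e+00]
bar 0.06020367320510345 [ 3.40435427e-01  7.37013517e-01  1.64187572e+00 -4.44089210e-16
  7.62703419e-01  2.80231753e-01]
knob -0.8 [np.float64(-1.91), np.float64(1.23)]
knob 0 [np.float64(-2.71), np.float64(0.43)]
knob 0.8 [np.float64(2.77), np.float64(-0.37)]
```

The rest is at (0.443, -0.224), long axis at about -64°, and measures 157×53 mm as it should. Holder sizes, knob height and bar top height all match. Now the bar: approach, grip its end and draw in small steps.

Run:
```python
from h import *
a=YAW-np.pi/2; Q=down(a)
q=list(r.current_q()); q[0]=0.34; q[5]=0.28; r.set_joints(q)
r.move_to(hw(-.084,0,.14),Q)
r.move_linear(hw(-.084,0,.033),vel=.12); print("down",F())
r.set_gripper(0.0,60); print("grip",r.current_opening()*85,r.current_finger_force(),F(),r.current_tool_pos()-hw(-.084,0,.033))
f0=F(); xa=hw(1,0,0)-O
for d in np.arange(.004,.117,.004):
    r.move_linear(hw(-.084-d,0,.033),vel=.04); f=F(); fx=float((f-f0)@xa)
    print(round(d,3),f,round(fx,1))
    if fx>18: break
snap(4); print(r.current_t(),r.current_tool_pos(),r.current_opening()*85)
```

```text
down [-0.6  0.  -0.2]
grip 22.713786453660358 62.68971920013428 [-1.8 -0.3  5. ] [1.25142522e-04 8.44506313e-05 3.69235829e-04]
0.004 [-0.3  0.8  5. ] 1.0
0.008 [ 0.1 -0.7  6. ] -0.5
0.012 [-1.4 10.8  4. ] 11.1
0.016 [-3.4 34.8 -0.6] 35.1
12.6 [0.55147059 0.23216441 0.03332815] 22.471640671511846
```

The bar stopped after about 11 mm at 35 N, so it's locked. I'll release it there and turn the knob.

Run:
```python
from h import *
p=np.array(r.current_tool_pos()); p[2]=.033
r.move_linear(p,vel=.04); print(F(),r.current_tool_pos())
r.set_gripper(1.0); r.move_linear(p+[0,0,.09],vel=.15)
k=hw(.005,.02,.078); b=YAW-np.pi/2
print(k, r.current_opening())
r.move_to(k+[0,0,.06],down(b+.8)); r.move_linear(k,vel=.1)
r.set_gripper(0.0,110); print("grip",r.current_opening()*85,r.current_finger_force(),F(),r.current_tool_pos())
for da in np.linspace(.8,-.8,9)[1:]:
    r.move_linear(k,rot=down(b+da),vel=.1); print(round(da,2),F(),np.round(r.current_torque(),2),round(r.current_t(),2))
print(R.from_quat(r.current_ee_rot()).as_matrix()[:2,1],b-.8)
```

```text
[-1.5 13.3  2.9] [0.55153967 0.23338273 0.03324086]
[0.5252354 0.3319876 0.078    ] 0.995088342463431
grip 37.96516227080691 109.43575859069824 [-4.3 -2.9  9.8] [0.52519599 0.33190727 0.07900324]
0.6 [-1.8 -1.6  7.7] [-0.38  0.46 -0.44] 16.49
0.4 [-1.  -0.8  7.6] [-0.21  0.31 -0.46] 16.84
0.2 [-0.6  0.1  7. ] [-0.09  0.07 -0.5 ] 17.19
0.0 [ 1.6 -0.4  5.4] [-0.1  -0.17 -0.5 ] 17.54
-0.2 [ 3.8 -0.8  5.9] [-0.01 -0.44 -0.5 ] 17.89
-0.4 [ 4.9 -0.8  5.1] [-0.04 -0.62 -0.49] 18.24
-0.6 [ 7.  -1.9  4.1] [-0.28 -0.95 -0.5 ] 18.59
-0.8 [ 7.1 -2.1  3.8] [-0.36 -1.1  -0.48] 18.94
[ 0.74035714 -0.67221057] -0.7397963267948966
```

The knob turned 1.6 rad at a steady 0.5 N m. I'll re-grip the bar and draw it.

Run:
```python
from h import *
b=YAW-np.pi/2; k=np.array(r.current_tool_pos())
r.set_gripper(1.0); r.move_linear(k+[0,0,.07],vel=.15)
x0=-.095
r.move_to(hw(x0,0,.12),down(b)); r.move_linear(hw(x0,0,.033),vel=.12)
r.set_gripper(0.0,60); print("grip",r.current_opening()*85,F(),r.current_tool_pos())
f0=F(); xa=hw(1,0,0)-O; ok=True
for d in [.006,.012,.018,.025,.04,.06,.08,.108]:
    r.move_linear(hw(x0-d,0,.033),vel=.06); f=F(); fx=float((f-f0)@xa); print(d,f,round(fx,1))
    if fx>18: ok=False; break
t,s=snap(5); print(ok,r.current_t(),r.current_tool_pos())
cv2.imwrite("pics/c5.png",np.hstack([crop(t,230,200,130,97,3),crop(s,240,205,130,97,3)]))
```

```text
grip 22.21060005859895 [-0.2 -1.1  5.1] [0.55137075 0.23340984 0.03335058]
0.006 [-0.4 -1.4  4.8] -0.3
0.012 [ 0.  -3.7  5.5] -2.6
0.018 [ 0.4 -3.3  5.4] -2.2
0.025 [ 1.  -4.1  4.7] -3.1
0.04 [ 0.1 -3.5  3.8] -2.4
0.06 [ 0.4 -1.9  1.4] -0.8
0.08 [ 0.  -1.7 -0.4] -0.6
0.108 [ 0.6  0.7 -3.7] 1.7
True 25.575 [0.55761782 0.1257167  0.03290889]
```

View pics/c5.png

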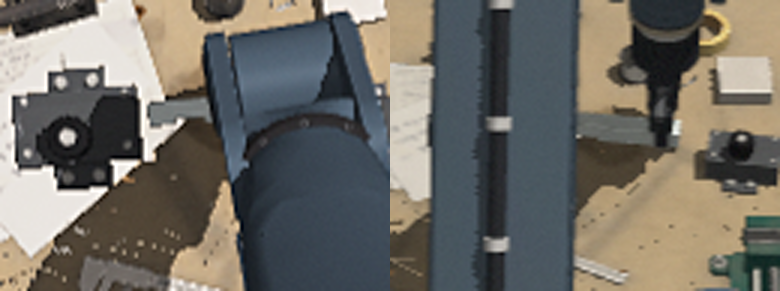

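The bar is clear of the mouth: its tail shows at crop x≈150 in top, with a gap to the block at x≈138. I'll lower it to the bench, release, back off and look.

Run:
```python
from h import *
p=hw(-.203,0,.033)
r.move_linear(p+[0,0,-.0075],vel=.04); print(F(),r.current_tool_pos())
r.set_gripper(1.0); r.move_linear(p+[0,0,.10],vel=.2)
q=list(r.current_q()); q[0]-=.45; r.set_joints(q)
t,s=snap(6); print(r.current_t())
cv2.imwrite("pics/c6.png",np.hstack([crop(t,250,205,80,60,5),crop(s,265,215,80,60,5)]))
K,D=cam(t); x0,y0,x1,y1=255,205,345,265
u,v=np.meshgrid(np.arange(x0,x1),np.arange(y0,y1)); n=cv2.undistortPoints(np.stack([u,v],-1).reshape(-1,1,2).astype(float),K,D)[:,0]
z=t["depth"][y0:y1,x0:x1].reshape(-1,1); W=np.linalg.inv(t["camera_from_world"]); pc=np.hstack([n*z,z])@W[:3,:3].T+W[:3,3]
m=(pc[:,2]>.012)&(pc[:,2]<.03)&(abs(pc[:,0]-.556)<.03)&(pc[:,1]<.262)&(pc[:,1]>.09)
print(m.sum(),np.median(pc[m,2]),cv2.minAreaRect(pc[m,:2].astype(np.float32)*1000))
```

```text
[-0.4  0.9  1.4] [0.55793764 0.12582182 0.02547906]
28.3333
376 0.021808294716453402 ((552.5946044921875, 183.7552490234375), (31.869478225708008, 150.9473114013672), 6.388363838195801)
```

View pics/c6.png

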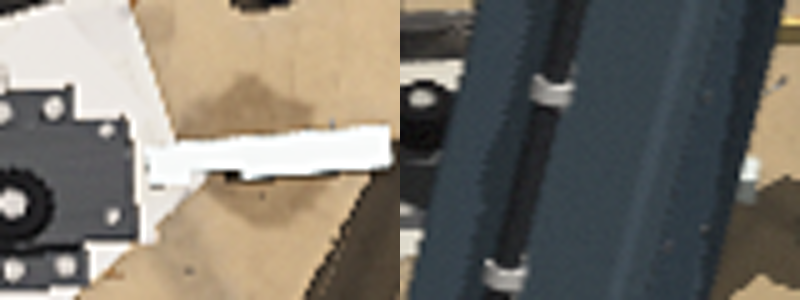

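The bar lies flat in front of the mouth: ends at crop x 150 and 391, midline y 163 to 147, notch on the near side, top at 21.8 mm. I'll regrip it at the middle and take it over the rest.

Run:
```python
from h import *
t,s=load(6)
T=lambda a,b:onplane(t,(250+a/5-.4,205+b/5-.4),.022)
L,Rr=T(150,163),T(391,147); C=(L+Rr)/2; v=L-Rr; yb=np.arctan2(v[1],v[0]); e=T(180,140)-T(388,125)
ye=np.arctan2(e[1],e[0]); print(L,Rr,C,np.linalg.norm(v[:2]),yb,ye)
t1=load(1)[0]; z=t1["depth"][275:335,345:400]; print("vice top",1.444-np.min(z[z>0]))
g=np.array([C[0],C[1],0]); g[0]=(g[0]+.5545)/2 if abs(g[0]-.5545)<.006 else g[0]
ya=(yb+ye)/2; Q=down(ya-np.pi/2)
r.move_to(g+[0,0,.10],Q); r.move_linear(g+[0,0,.0265],vel=.12); print("down",F())
r.set_gripper(0.0,60); print("grip",r.current_opening()*85,F(),r.current_tool_pos()-g)
r.move_linear(g+[0,0,.20],vel=.2); print("lift",r.current_opening()*85,F(),r.current_t())
RC=np.array([.4425,-.2242,0]); ar=np.radians(25.9)
r.move_to(RC+[0,0,.20],down(ar)); 
r.move_linear(RC+[0,0,.11],vel=.15)
t,s=snap(7); print(r.current_t(),r.current_tool_pos(),F())
cv2.imwrite("pics/c7.png",np.hstack([crop(t,385,225,100,75,4),crop(s,380,235,100,75,4)]))
```

```text
[0.5518325  0.25481395 0.022     ] [0.55732765 0.1076262  0.022     ] [0.55458008 0.18122007 0.022     ] 0.14729029665298324 1.6081133191882746 1.6139392430193045
vice top 0.09848547
down [0.  0.6 0.3]
grip 22.61222154414018 [-1.2  0.1  6.1] [0.00037297 0.000127   0.02699995]
lift 22.517700287523326 [-0.3 -0.2 -3.2] 31.8917
34.2917 [ 0.44307097 -0.22442581  0.11097724] [-0.4 -0.1 -3.5]
```

View pics/c7.png

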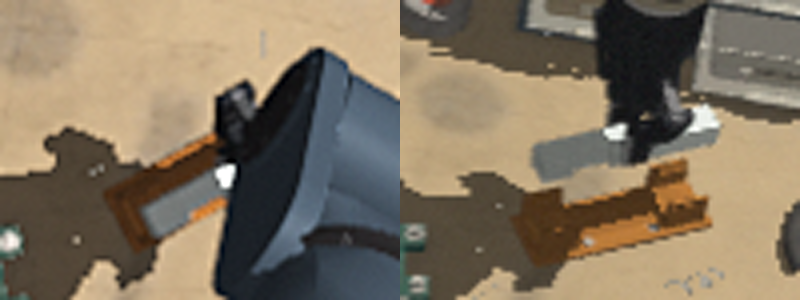

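The bar is level over the rest and parallel to it, in side from (535,160) to (715,125). I'll lower it, watching the force.

Run:
```python
from h import *
RC=np.array([.4425,-.2242,0])
for z in (.075,.062,.054,.048,.044,.0415,.040):
    r.move_linear(RC+[0,0,z],vel=.06); f=F(); print(z,f,np.round(r.current_torque(),2),r.current_tool_pos()[2])
    if np.linalg.norm(f-[-.4,-.1,-3.5])>15: break
print(r.current_tool_pos(),r.current_t())
t,s=snap(8)
cv2.imwrite("pics/c8.png",np.hstack([crop(t,385,225,100,75,4),crop(s,380,235,100,75,4)]))
```

```text
0.075 [ 0.4 -0.1 -2.8] [-0.01  0.    0.01] 0.07500300130235447
0.062 [ 0.2 -0.5 -2.1] [-0.04 -0.01 -0.02] 0.0616022997877354
0.054 [-0.1  0.2 -2. ] [-0.04 -0.02  0.  ] 0.05361651159374058
0.048 [-0.1  0.  -2.7] [-0.02  0.01 -0.02] 0.04765951827239835
0.044 [ 0.3 -0.2 -3.8] [ 0.01 -0.02  0.02] 0.04381187066819969
0.0415 [-0.2 -0.1 -3.6] [-0.05 -0.    0.06] 0.04140808095150426
0.04 [-4.2  2.7 14.3] [0.43 0.78 0.01] 0.04094002791510268
[ 0.44261344 -0.22425749  0.04094003] 36.675
```

Contact came at TCP z 0.041, the height expected with the bar seated on the 14 mm floors. I'll release it, withdraw and check.

Run:
```python
from h import *
RC=np.array([.4425,-.2242,0])
r.move_linear(RC+[0,0,.041],vel=.05); r.set_gripper(1.0); r.move_linear(RC+[0,0,.20],vel=.2)
q=list(r.current_q()); q[0]+=.9; r.set_joints(q)
t,s=snap(9); print(r.current_t(),F())
cv2.imwrite("pics/c9.png",np.hstack([crop(t,385,225,100,75,4),crop(s,380,235,100,75,4)]))
K,D=cam(t); x0,y0,x1,y1=395,230,480,305
u,v=np.meshgrid(np.arange(x0,x1),np.arange(y0,y1)); n=cv2.undistortPoints(np.stack([u,v],-1).reshape(-1,1,2).astype(float),K,D)[:,0]
z=t["depth"][y0:y1,x0:x1].reshape(-1,1); W=np.linalg.inv(t["camera_from_world"]); pc=np.hstack([n*z,z])@W[:3,:3].T+W[:3,3]
h=cv2.cvtColor(t["pixels"],cv2.COLOR_RGB2HSV)[y0:y1,x0:x1].reshape(-1,3)
m=(h[:,1]<50)&(pc[:,2]>.025)&(pc[:,2]<.06)&(np.linalg.norm(pc[:,:2]-RC[:2],axis=1)<.09)
print(m.sum(),cv2.minAreaRect(pc[m,:2].astype(np.float32)*1000)); a=(pc[m,:2]-RC[:2])@np.array([np.cos(2.023),np.sin(2.023)]); 
print(np.median(pc[m,2]),a.min(),a.max(),[np.median(pc[m,2][a<-.04]),np.median(pc[m,2][a>.04])])
```

```text
40.2917 [-0.1  0.2 -0.2]
384 ((441.13409423828125, -222.358154296875), (25.625350952148438, 151.14341735839844), 27.143592834472656)
0.035378478154350135 -0.07339199215462208 0.07773507147414024 [np.float64(0.03509005732181092), np.float64(0.03541857738814158)]
```

View pics/c9.png

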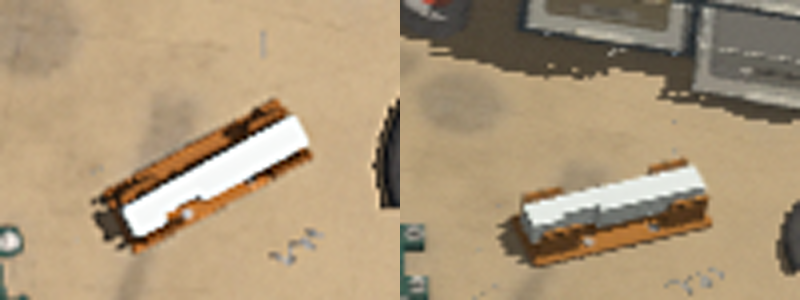

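The bar lies in both saddles, level (35.1 and 35.4 mm at its ends, 36 mm nominal) and centred to about 2 mm. The arm is clear, so I'm handing in.

```bash
python3 -c "
from h import *
print(r.hand_in(), r.current_t())"
```

```text
the job is handed in; nothing more can be done
the job is handed in; nothing more can be done
```

The bar now lies level in both saddles of the rest, centred to about 2 mm; it was locked, so I turned the knob a quarter turn before drawing it out, and handed in at about 40 s without reaching near the tin, pliers or polishing block.

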